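# Load a test cassette under the reader's spring clip

### The job

Load the wide white test cassette into the reading cradle without gripping or lifting it: with one fingertip press the blue paddle of the spring clip down and hold it so that the jaw opens, and with the other fingertip push the cassette along its lane, beneath the jaw, until it is fully home against the stop. Keep the paddle down until the cassette is home, then let go so that the jaw closes on top of it, and move clear. Leave the bottles, the meter and the spare narrow cassette where they are.

Things in the scene. Friction and masses are not known exactly. Their poses are not given: they have to be found in the camera images.
- cradle: Fixed grey reading cradle, 270 x 130 mm. Origin: underside, on the lane's middle line; +x along the lane in the push direction, +y towards the paddle, z up. Dark deck (14 mm above the table) from x = -135 to +60 mm, with two aluminium rails 6 mm high and thick from x = -110 to +60: a lane 47 mm wide. Foot plate 8 mm high, y = -42.5 to +87.5. White reader housing 34 mm high, x = +75 to +135.
- stop_face (a point): Middle of the face of the aluminium stop across the lane's far end, at cradle x = +60, y = 0, z = 18 mm. The stop stands 10 mm above the deck.
- cassette: Wide white test cassette to be loaded: loose plate 80 (x) x 44 (y) x 8 mm, about 40 g, three grey windows on top. Origin: centre of its underside. It starts flat on the deck in the lane, its x axis along the lane, front edge 10 to 45 mm short of the jaw; its rear (-x) edge is free to be pushed. Home, front edge against the stop, its origin is at x = +20, y = 0, z = 14 mm of the cradle.
- clip (a joint): Blue sprung rocker clip, hinge along the lane at cradle y = +36, z = 28 mm. Radians: 0 at rest (jaw tip 3 mm above the deck, blocking the lane), growing as the paddle is pressed, hard end at 0.42. The jaw clears the cassette's top from about 0.16 on; resting on it reads about 0.14. Full press takes about 5 N on the paddle; it springs shut at once when let go.
- paddle_rear (a point): Middle of the rear end of the paddle's top face, at cradle x = -130 mm. The paddle is a blue strip 125 mm long, 30 mm wide, 3 mm thick, beside the lane. At rest its outer edge slopes up 0.36 rad, middle line at y = 66 mm, 13 mm above the deck. At joint 0.36 it is level, at y = 64 mm, top 2 mm above the deck.
- paddle_front (a point): Middle of the front end of the paddle's top face, at cradle x = -5 mm. A fingertip 1 to 5 mm above deck level holds the paddle well down and can slide along it, while the other fingertip, at the same height and 50 to 70 mm to its side, stands in the lane behind the cassette.
- jaw_tip (a point): Lowest point of the jaw's black rubber tip, over the lane's middle line at cradle x = +35 mm. The jaw spans x = +25 to +45 mm; its blue arm reaches over the rail from the hinge, its top 32 mm above the table at rest.
- dropper_red: Bystander: white dropper bottle with red cap, 26 mm across, 60 mm high; origin at the centre of its underside. Stands free on the table.
- dropper_green: Bystander: the same bottle with a green cap.
- meter: Bystander: white hand-held meter lying on the table, 90 x 54 x 18 mm; origin at the centre of its underside.
- spare_cassette: Bystander: narrow white cassette lying on the table, 70 x 22 x 6 mm; origin at the centre of its underside.
Not all that is in view belongs to the job. Leave any orange or turquoise look-alike of the cassette alone.

How it is judged (in metres and radians):
On the way, in this order (a step that is already met when the one before it is completed fails the run):
1. the clip is held open while the cassette is still short of the jaw (value of joint clip above 0.16 rad and x of cassette in the frame of cradle below -0.013 m), for 0.1 s.
2. the cassette is home against the stop with the clip still held open (value of joint clip above 0.16 rad and x of cassette in the frame of cradle between 0.017 and 0.0225 m and y of cassette in the frame of cradle between -0.004 and 0.004 m and z of cassette in the frame of cradle below 0.016 m), for 0.1 s.
At the end, for the whole second after the job is handed in: The cassette lies flat in the lane, at rest, within 3 mm of the stop, and the released jaw rests on top of it (clip joint 0.09 to 0.165) (x of cassette in the frame of cradle between 0.017 and 0.0225 m and y of cassette in the frame of cradle between -0.004 and 0.004 m and z of cassette in the frame of cradle below 0.016 m and angle between the x axis of cassette and the x axis of cradle, either way round below 0.08 rad and value of joint clip between 0.09 and 0.165 rad and linear speed of cassette below 0.01 m/s); the robot touches nothing.
It fails at once if the cassette is lifted more than 5 mm off the deck, or tipped (z of cassette in the frame of cradle above 0.019 m or angle between cassette's own z axis and vertical above 0.2 rad).
It fails at once if a bystander is moved more than 15 mm (distance of any of dropper_red, dropper_green, meter, spare_cassette from where it was at the start of the episode above 0.015 m).
It also fails if it takes over 35 s, if anything falls off the work surface, if the arm or the gripper's body presses on something with over 40 N, if the wrist force passes 120 N, or if a joint passes its speed limit or range.

### The arm

A 7-joint arm with a two-finger parallel gripper is mounted at the origin on the work surface. World frame = base frame: x ahead of the robot, y to its left, z up, the work surface at z = 0. Lengths are in mm, angles in rad, forces in N, time in s.
With the tool pointing down it reaches from about 400 to 850 mm from the base axis. Payload 6.9 kg.
Tool frame: the origin (TCP) lies at the centre of the arm's flange, where the gripper is bolted on; the fingertips stand 173 mm ahead of it and the grasp point (between the pads) lies 155 mm ahead of it; z points along the fingers, y is the direction in which the jaws open and shut (so a half turn about z gives the same grasp; the last joint's range is limited). The gripper opens to 85 mm and grips with 20 to 120 N. Pads are 22 mm wide; open, the fingers measure 114 mm over their backs; the gripper's body (76 mm by 85 mm) begins 54 mm behind the grasp point. The pads swing forward as they close: fully open they stand 13 mm farther back than shut.
Start: joints at [-1.202, 0.507, -0.238, 1.5, 0.126, 1.149, -0.155], TCP at [162.388, 603.529, 404.675] pointing down, gripper open.
Joint ranges: [-3.08, 3.08], [-0.24, 2.05], [-1.43, 1.35], [0, 2.5], [-1.52, 4.66], [0.17, 1.96], [-2.89, 2.89]. Speed limits (rad/s): [2.39, 2.39, 3.14, 3.14, 3.14, 3.14, 3.14].

### API

Orientations are given as a 3x3 rotation matrix whose columns are the frame's x, y, z axes.
In Python, from station import env gives the robot as it stands. The module is installed in compiled form; this text tells all that it offers.
- The arm moves only by the tool servo_tool, never from a script. Its argument "increments" is a list of rows, each an object with "translation": the shift along the tool's x, y, z in mm, a list of three; "roll": the turn about the tool's z in rad; "gripper": the finger opening in mm, from 0 to 85.4. In form: [{"translation": [tx, ty, tz], "roll": roll, "gripper": gripper}, ...]. A call has 1 to 12 rows; each row is the pose to reach, as a shift and turn from the pose commanded when the call began, along the tool's axes at that moment; what a row does not reach only later rows make up. A row lasts 1/12 s, in which the tool goes at most 41.7 mm and 7.16 degrees, less where a joint would pass 70% of its speed; a pose out of reach is approached as far as the arm can. A call with a gripper value outside its range is refused whole. The fingers move at their own pace and stop on an object; "grip_force" is the grip in N (left out, the last holds). Time passes only in rows, so rows that repeat a pose let the fingers close. It gives the time, the measured TCP pose, the force and the opening at its end, in the units of the state.
- env.sense(): the state, without advancing time (a new reading comes with each control period).
- env.snapshot(name): name is "scene" or "top" or "wrist"; returns (picture, depth): 384x512x3 uint8, red, green, blue; 384x512 float32, mm along the optical axis (not along the pixel's ray), 0 where there is no reading.
- env.calibration(name): a dict with "fx", "fy", "cx", "cy" (pixels), "k1" (the pictures are not rectified: a ray, as slopes to the right and down, at radius r is drawn at 1 + k1 r^2 times it, then the intrinsics apply), "eye" and "rotation" of the camera in the world. Camera axes: x right, y down, z forward; pixel columns grow to the right and rows downward; lengths in mm; the calibration is good to about 2 mm. A picture is of the moment at which its call begins: read the wrist's pose just before it. calibration takes no time and is no camera call; for the wrist camera it gives the pose at the moment of the call.
- env.finish_job(): hands the job in, once; it reports no verdict.
Trained networks look in the newest picture that a camera, given by its name, has taken for a name from the list of things; names that differ only in an ending like _2 or _b are one class to them, and where a whole thing is asked for, a point or a joint stands for the part that bears it (a point fixed in the world has none). Each returns a list of dicts, best first, with "p" (0 to 1); they miss things now and then, are a little off and sometimes report something else, mostly with a low value. They report only what shows in the picture. A call takes as long as a camera call. They do not tell look-alikes from the thing itself.
- env.look_for(camera, label): "bbox" ([left, top, right, bottom] in pixels, round what is visible of it).
The state is a dict: "t": time; "qpos": joint angles; "joint_vel": joint speeds; "tau": joint torques, N m; "ee_pos": TCP position; "eef_rot": TCP orientation; "force": force on the tool from outside, world axes, zero at the start; "wrist_torque": the same for the moment, N m; "width": finger opening in mm.
Only numpy, scipy, OpenCV 4.12 (cv2) and the standard library are available. Lean on these libraries where they do the work, as an engineer would, in place of code of your own. Each camera call takes 0.05 s, during which the arm holds its last target.

## Working session

There is one attempt and no reset: what is moved stays moved. The work goes in short steps, Python scripts to look and compute and a tool call to move; the robot and the scene stay as the last step left them, time stands still between calls to the robot, and variables do not carry over. Pictures are saved under pics/ and viewed, and the job is handed in when it is done.

Besides the shell and the picture viewer there is one more tool, called after "Call:" as name(argument=value, ...) on one line, values as JSON. servo_tool: Moves the arm, as the interface text tells. Its arguments: {"type":"object","properties":{"increments":{"type":"array"},"grip_force":{"type":"number"}},"required":["increments"]}

```bash
mkdir -p pics; cat > h.py <<'E'
import numpy as np, cv2
from station import env
def snap(cam,name):
    c=env.calibration(cam); p,d=env.snapshot(cam)
    cv2.imwrite(f'pics/{name}.png',cv2.cvtColor(p,cv2.COLOR_RGB2BGR)); np.savez(f'pics/{name}.npz',p=p,d=d,**{k:np.array(v) for k,v in c.items()})
    return p,d,c
def world(u,v,d,c):
    u=np.asarray(u,float);v=np.asarray(v,float)
    xd=(u-c['cx'])/c['fx'];yd=(v-c['cy'])/c['fy'];x,y=xd.copy(),yd.copy()
    for _ in range(10):
        s=1+c['k1']*(x*x+y*y);x,y=xd/s,yd/s
    r=np.stack([x,y,np.ones_like(x)],-1)*np.asarray(d)[...,None]
    return r@np.asarray(c['rotation']).T+np.asarray(c['eye'])
def allworld(d,c):
    v,u=np.mgrid[:d.shape[0],:d.shape[1]]; return world(u,v,d,c)
E
python3 - <<'E'
from h import *
s=env.sense(); print(s['t'],s['ee_pos'],s['eef_rot'],s['width'])
for n in ('scene','top'):
    p,d,c=snap(n,n+'0'); print(n,c)
for l in ('cassette','cradle','clip','spare_cassette','meter','dropper_red','dropper_green','stop_face','paddle_rear','jaw_tip'):
    print(l,[(round(x['p'],2),np.round(x['bbox']).tolist()) for x in env.look_for('top',l)[:3]])
E
```

```text
0.0 [162.3983096  603.33239458 403.84818598] [[-9.65662049e-01  2.59801139e-01 -4.19113854e-04]
 [ 2.59801474e-01  9.65660530e-01 -1.71327417e-03]
 [-4.03888743e-05 -1.76333024e-03 -9.99998445e-01]] 85.3964471932774
scene {'fx': 400.9178643433306, 'fy': 400.9178643433306, 'cx': 253.49139681145604, 'cy': 186.74780203728497, 'k1': -0.13430273773820997, 'eye': array([1020.95253892, -562.6302557 ,  533.05225387]), 'rotation': array([[ 0.76935662,  0.32281921, -0.55125143],
       [ 0.63833608, -0.42205531,  0.64373625],
       [-0.02484816, -0.84714643, -0.5307782 ]])}
top {'fx': 413.95700204081345, 'fy': 413.95700204081345, 'cx': 251.07996557743863, 'cy': 196.53845843645394, 'k1': -0.06357963339521512, 'eye': array([495.82174867,  25.89634499, 762.91610758]), 'rotation': array([[ 0.02768208, -0.99586919,  0.08647687],
       [-0.99947529, -0.02902989, -0.01436711],
       [ 0.01681818, -0.08603379, -0.99615026]])}
cassette [(0.97, [262.0, 289.0, 312.0, 325.0]), (0.86, [255.0, 174.0, 281.0, 216.0]), (0.65, [144.0, 241.0, 194.0, 286.0])]
cradle [(0.78, [210.0, 100.0, 295.0, 253.0])]
clip [(0.6, [221.0, 148.0, 265.0, 250.0])]
spare_cassette [(0.79, [363.0, 140.0, 379.0, 173.0]), (0.19, [254.0, 176.0, 280.0, 218.0])]
meter [(0.77, [138.0, 153.0, 189.0, 210.0])]
dropper_red [(0.65, [305.0, 136.0, 319.0, 156.0])]
dropper_green [(0.66, [223.0, 148.0, 266.0, 252.0]), (0.49, [322.0, 194.0, 336.0, 211.0])]
stop_face [(0.47, [367.0, 139.0, 381.0, 174.0])]
paddle_rear [(0.88, [224.0, 147.0, 267.0, 251.0])]
jaw_tip [(0.75, [222.0, 147.0, 267.0, 251.0]), (0.31, [363.0, 136.0, 382.0, 173.0])]
```

```bash
python3 - <<'E'
import cv2
a=cv2.imread('pics/top0.png');cv2.imwrite('pics/top0c.png',cv2.resize(a[80:350,110:410],None,fx=2.6,fy=2.2,interpolation=2)[:600,:800])
a=cv2.imread('pics/top0.png');cv2.imwrite('pics/top0d.png',cv2.resize(a[95:260,200:310],None,fx=3.6,fy=3.6,interpolation=2)[:600,:800])
E
```

```text
(no output)
```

View pics/top0.png

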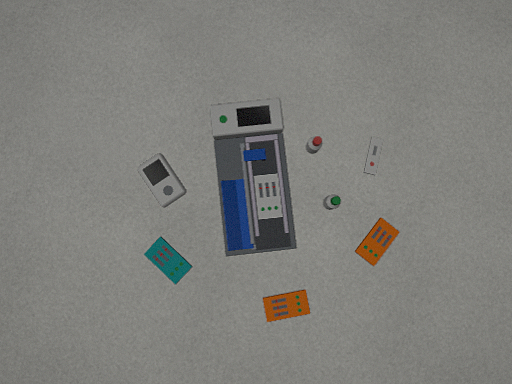

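View pics/scene0.png

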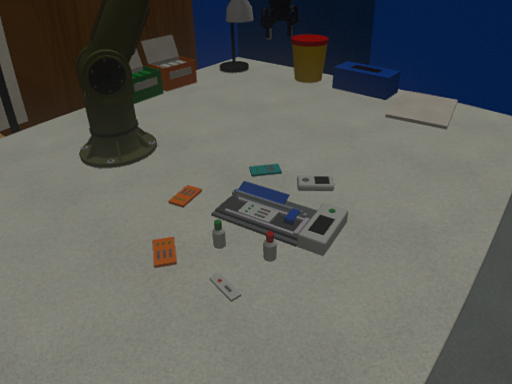

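```bash
sleep 1
```

```text
(no output)
```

View pics/top0d.png

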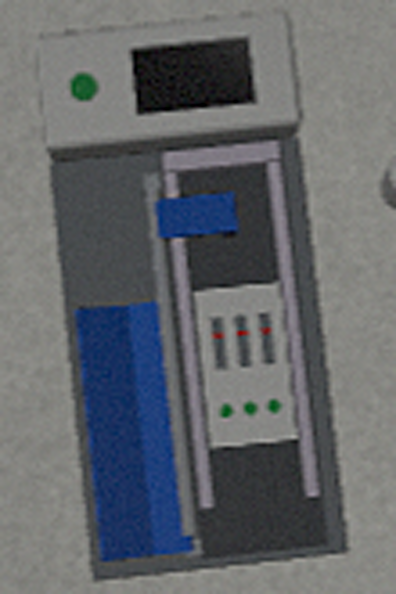

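The cassette candidates in the top view are:
- White plate in the lane, at (268,196)
- Orange look-alikes at (286,305) and (377,241)
- Turquoise look-alike at (168,260)
- Narrow spare at (372,156)

The close crop shows the white plate in the lane with three grey windows, so that is the one to load. Next I'll fit the cradle pose.

```bash
cat > fit.py <<'E'
from h import *
from scipy.optimize import least_squares
def proj(P,c):
    q=(np.asarray(P,float)-c['eye'])@np.asarray(c['rotation']); x=q[:,0]/q[:,2];y=q[:,1]/q[:,2]; s=1+c['k1']*(x*x+y*y)
    return np.stack([x*s*c['fx']+c['cx'],y*s*c['fy']+c['cy']],-1)
def tf(p,M):
    M=np.asarray(M,float);C,S=np.cos(p[2]),np.sin(p[2])
    return np.stack([p[0]+C*M[:,0]-S*M[:,1],p[1]+S*M[:,0]+C*M[:,1],M[:,2]],-1)
def fit(M,uv,c,p0):
    r=least_squares(lambda p:(proj(tf(p,M),c)-uv).ravel(),p0,loss='soft_l1'); return r.x,proj(tf(r.x,M),c)-uv
E
python3 - <<'E'
from fit import *
z=np.load('pics/top0.npz'); c={k:z[k] for k in z.files}; d=z['d']
M=[[-135,87.5,8],[-135,-42.5,8],[-110,-23.5,20],[-110,-29.5,20],[-110,23.5,20],[-110,29.5,20],[135,87.5,34],[135,-42.5,34],[75,87.5,34],[75,-42.5,34],[60,-23.5,24],[60,23.5,24]]
X=[(95,578),(345,550),(305,498),(320,495),(213,506),(201,508),(38,35),(290,12),(50,150),(298,127),(272,163),(175,171)]
uv=np.array(X)/3.6+[200-.36,95-.36]
p,r=fit(M,uv,c,[480,0,0.08]); print(p); print(np.round(r,1).tolist())
W=allworld(d,c)
Mc=[[-40,22,8+14],[-40,-22,22],[40,22,22],[40,-22,22]]
Xc=np.array([(208,448),(298,439),(194,291),(277,284)])/3.6+[200-.36,95-.36]
q,r2=fit(Mc,Xc,c,[460,0,.08]); print(q,np.round(r2,1).tolist())
C,S=np.cos(p[2]),np.sin(p[2]); dd=q[:2]-p[:2]; print('cassette in cradle',C*dd[0]+S*dd[1],-S*dd[0]+C*dd[1],q[2]-p[2])
# depth consistency: heights
for n,pt in {'deck rear':[-122,0,14],'cass':[ -45,0,22],'house':[105,30,34],'table':[-180,0,0]}.items():
    w=tf(p,[pt]); u,v=proj(w,c)[0].round().astype(int); print(n,u,v,np.median(W[v-2:v+3,u-2:u+3,:].reshape(-1,3),0).round(1), w[0].round(1))
# bystanders rough distance
for u,v in ((318,142),(334,201)): print(W[v,u])
E
```

```text
[601.94617508  -9.29321298  -6.14993372]
[[-1.1, -1.7], [0.6, -1.6], [0.5, 0.3], [-0.3, 0.8], [0.0, 0.9], [0.0, 0.7], [-0.8, -0.1], [0.6, -0.7], [-1.0, 0.4], [2.1, -0.5], [-0.6, -0.0], [0.6, 0.3]]
[561.88673096 -14.27970904 -25.00030084] [[0.3, 0.4], [-0.3, 0.3], [-0.5, -0.1], [0.6, -0.6]]
cassette in cradle -40.36681650000538 0.3799102714181011 -18.850367123235742
deck rear 272 241 [481.5 -24.9  14.4] [481.  -25.5  14. ]
cass 268 199 [556.5 -15.3  22.3] [557.3 -15.3  22. ]
house 243 117 [702.   33.9  35.2] [702.   34.4  34. ]
table 275 273 [423.3 -32.7   1.2] [423.5 -33.2   0. ]
[654.77244751 -97.35626837  61.45962445]
[ 553.36007218 -126.59665874   59.43045672]
```

Call:
servo_tool(increments=[{"translation":[-10,-10,2],"roll":0,"gripper":50},{"translation":[-30,-31,6],"roll":0,"gripper":50},{"translation":[-52,-54,11],"roll":0,"gripper":50},{"translation":[-75,-77,16],"roll":0,"gripper":50},{"translation":[-98,-101,21],"roll":0,"gripper":50},{"translation":[-121,-125,26],"roll":0,"gripper":50},{"translation":[-144,-148,31],"roll":0,"gripper":50},{"translation":[-167,-172,36],"roll":0,"gripper":50},{"translation":[-190,-196,41],"roll":0,"gripper":50},{"translation":[-213,-219,46],"roll":0,"gripper":50},{"translation":[-236,-243,51],"roll":0,"gripper":50},{"translation":[-259,-267,56],"roll":0,"gripper":50}])

```text
t: 1.6
ee_pos: [343.6, 277.0, 348.8]
eef_rot: [[-0.966, 0.26, 0.001], [0.26, 0.966, 0.001], [-0.001, 0.001, -1.0]]
force: [0.3, 0.2, 0.2]
width: 50.4
```

Call:
servo_tool(increments=[{"translation":[-23,-24,5],"roll":-0.04,"gripper":50},{"translation":[-46,-47,10],"roll":-0.09,"gripper":50},{"translation":[-69,-71,15],"roll":-0.14,"gripper":50},{"translation":[-92,-95,20],"roll":-0.19,"gripper":50},{"translation":[-115,-118,25],"roll":-0.24,"gripper":50},{"translation":[-138,-142,30],"roll":-0.29,"gripper":50},{"translation":[-161,-166,35],"roll":-0.34,"gripper":50},{"translation":[-184,-189,40],"roll":-0.38,"gripper":50},{"translation":[-202,-208,44],"roll":-0.396,"gripper":50},{"translation":[-213,-219,47],"roll":-0.396,"gripper":50},{"translation":[-215,-221,48],"roll":-0.396,"gripper":50},{"translation":[-215,-221,48],"roll":-0.396,"gripper":50}])

```text
t: 2.6
ee_pos: [493.6, 8.2, 300.4]
eef_rot: [[-0.991, -0.13, -0.0], [-0.13, 0.991, -0.0], [0.0, -0.0, -1.0]]
force: [1.0, 0.3, -0.6]
width: 50.1
```

```bash
python3 - <<'E'
from fit import *
s=env.sense(); print(s['t'],s['ee_pos'],np.round(s['eef_rot'],4).tolist(),s['width'],s['force'])
p,d,c=snap('wrist','w1'); print(c)
snap('scene','s1')
E
```

```text
2.6 [493.58075166   8.21925028 300.40426143] [[-0.9915, -0.1303, -0.0004], [-0.1303, 0.9915, -0.0001], [0.0004, -0.0, -1.0]] 50.11969815371078 [ 0.95929086  0.34532526 -0.62425823]
{'fx': 269.20743321448793, 'fy': 269.20743321448793, 'cx': 258.47255101752535, 'cy': 189.7568013715241, 'k1': 0.010139336932286618, 'eye': array([425.40800688,  -0.68596562, 269.71894528]), 'rotation': array([[-1.30530225e-01,  9.55186233e-01,  2.65671076e-01],
       [ 9.91444291e-01,  1.25680923e-01,  3.52494476e-02],
       [ 2.80000996e-04,  2.67999190e-01, -9.63419097e-01]])}
```

View pics/w1.png

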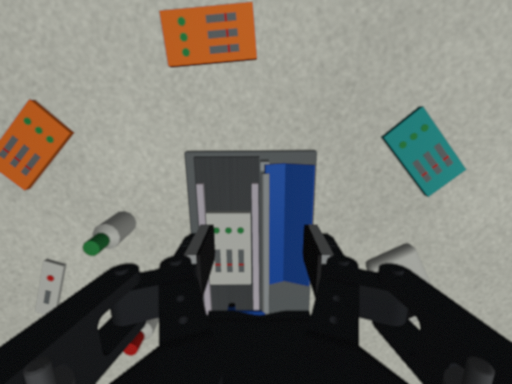

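View pics/s1.png

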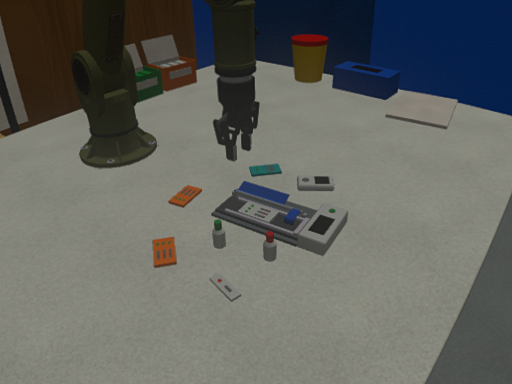

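The wrist view shows the cradle's rear edge at row 151 (columns 186 to 316), the white cassette at about (229,245), the paddle at about (290,220), and the fingertips near (205,235) and (312,235). I'll refine the cradle pose and measure the tip height from this picture.

```bash
python3 - <<'E'
from fit import *
z=np.load('pics/w1.npz'); c={k:z[k] for k in z.files}; d=z['d']; W=allworld(d,c)
a=cv2.cvtColor(z['p'],cv2.COLOR_RGB2BGR)
pr=[601.95,-9.29,.1333]
M=[[-135,87.5,8],[-135,-42.5,8],[-110,-23.5,20],[-110,-29.5,20],[-110,23.5,20],[-110,29.5,20],[-80,22,22],[-80,-22,22],[-130,78,30]]
print(proj(tf(pr,M),c).round(1).tolist())
cv2.imwrite('pics/w1c.png',cv2.resize(a[140:330,170:340],None,fx=4.5,fy=3.1,interpolation=2)[:600,:800])
cv2.imwrite('pics/w1d.png',cv2.resize(a[140:260,170:340],None,fx=4.7,fy=4.7,interpolation=2)[:600,:800])
# tips
t=np.array([493.58,8.22,300.4]); R=np.array([[-0.9915,-0.1303,0],[-0.1303,0.9915,0],[0,0,-1]])
T=(W-t)@R
for sl,nm in ((np.s_[210:330,150:225],'L'),(np.s_[210:330,295:360],'R')):
    q=T[sl][(d[sl]>0)&(d[sl]<215)]; print(nm,len(q),np.percentile(q,[0,1,5,50,95,99,100],axis=0).round(1).tolist())
E
```

```text
[[315.4, 156.0], [182.0, 156.4], [200.6, 184.2], [194.3, 184.2], [249.7, 184.1], [256.0, 184.1], [248.4, 214.3], [203.5, 214.4], [309.6, 165.2]]
L 5302 [[-10.2, -43.8, 84.7], [-7.7, -41.2, 85.7], [-2.9, -39.2, 87.2], [13.2, -25.0, 114.3], [18.4, -13.3, 157.8], [18.7, -10.6, 165.2], [19.4, -9.3, 170.5]]
R 4854 [[-9.9, 10.1, 84.6], [-7.9, 11.3, 85.7], [-1.8, 13.7, 87.0], [13.5, 25.1, 104.7], [18.4, 36.1, 158.5], [18.8, 38.4, 165.9], [19.3, 41.4, 170.7]]
```

View pics/w1d.png

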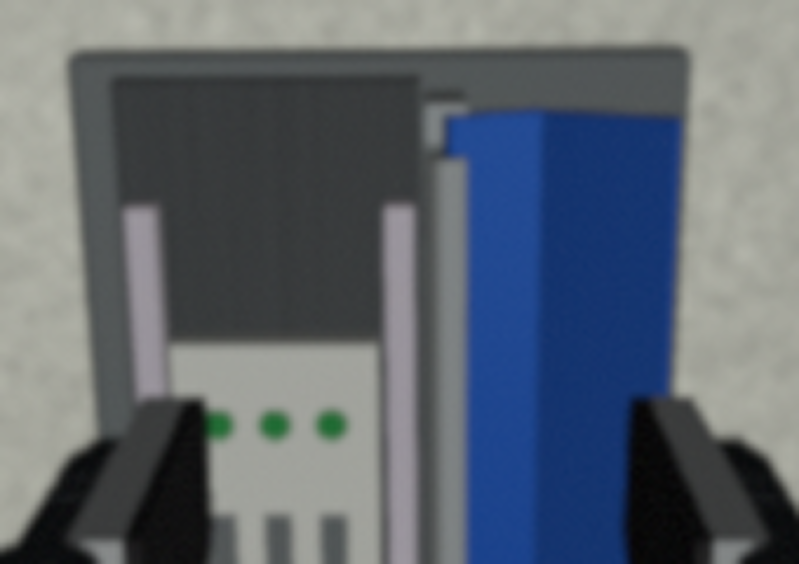

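Call:
servo_tool(increments=[{"translation":[0,1,12],"roll":0,"gripper":50},{"translation":[0,1,36],"roll":0,"gripper":50},{"translation":[0,1,60],"roll":0,"gripper":50},{"translation":[0,1,80],"roll":0,"gripper":50},{"translation":[0,1,90],"roll":0,"gripper":50},{"translation":[0,1,90],"roll":0,"gripper":50}])

```text
t: 3.2
ee_pos: [492.1, 11.8, 209.1]
eef_rot: [[-0.991, -0.136, -0.004], [-0.136, 0.991, 0.0], [0.003, 0.001, -1.0]]
force: [-0.0, -0.3, -0.2]
width: 49.8
```

```bash
python3 - <<'E'
from fit import *
s=env.sense(); print(s['t'],s['ee_pos'],s['width'],s['force'],s['wrist_torque'])
p,d,c=snap('wrist','w2'); snap('scene','s2')
a=cv2.imread('pics/s2.png');cv2.imwrite('pics/s2c.png',cv2.resize(a[110:260,190:360],None,fx=4.4,fy=4,interpolation=2)[:600,:800])
W=allworld(d,c); t=np.array(s['ee_pos']);R=np.array(s['eef_rot']);T=(W-t)@R
m=(T[...,2]>150)&(T[...,2]<176)&(d>0)&(abs(T[...,1])<50)&(T[...,0]<30)
for sg in(-1,1):
    q=T[m&(T[...,1]*sg>20)]; print(len(q),np.percentile(q,[0,5,50,95,99,100],axis=0).round(1).tolist())
E
```

```text
3.2 [492.07502823  11.80452186 209.11605531] 49.84637139172804 [-0.03773485 -0.31344916 -0.18332331] [-0.01795741  0.03345031  0.04935218]
541 [[-10.3, -38.3, 150.0], [-7.6, -36.9, 150.8], [8.0, -25.1, 157.7], [12.2, -24.7, 166.9], [12.5, -24.6, 169.3], [12.7, -24.5, 170.5]]
542 [[-10.5, 24.8, 150.0], [-7.8, 25.0, 150.6], [8.0, 25.3, 157.6], [12.3, 37.3, 167.2], [12.6, 38.3, 169.5], [15.0, 44.0, 176.0]]
```

View pics/w2.png

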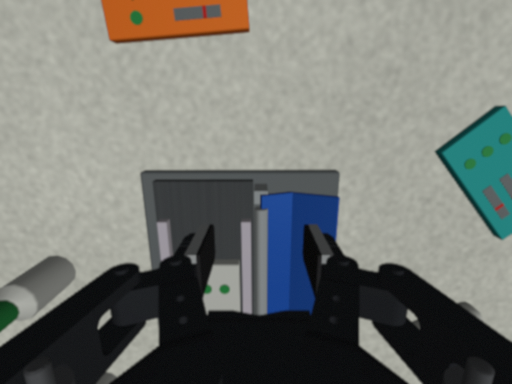

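View pics/s2c.png

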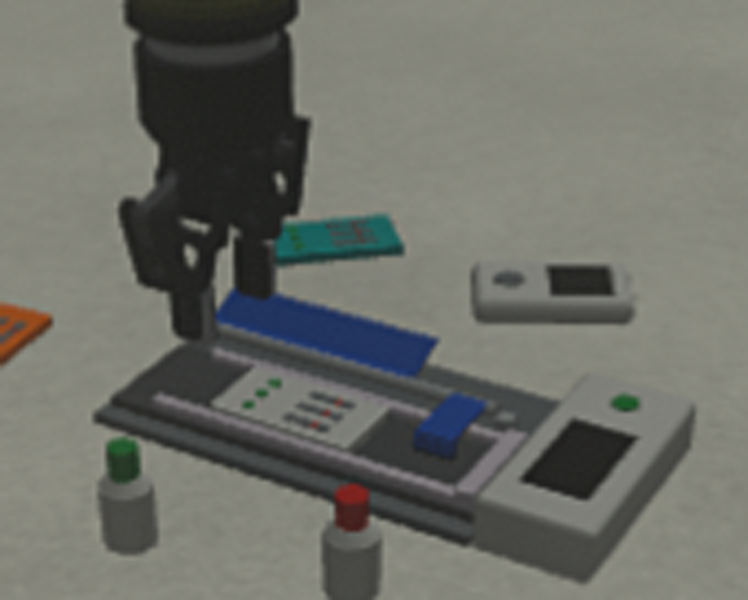

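Call:
servo_tool(increments=[{"translation":[0,-1,4],"roll":0,"gripper":50},{"translation":[0,-1,8],"roll":0,"gripper":50},{"translation":[0,-1,13],"roll":0,"gripper":50},{"translation":[0,-1,17],"roll":0,"gripper":50},{"translation":[0,-1,19],"roll":0,"gripper":50},{"translation":[0,-1,19],"roll":0,"gripper":50}])

```text
t: 3.8
ee_pos: [493.7, 8.8, 191.5]
eef_rot: [[-0.991, -0.132, 0.001], [-0.132, 0.991, -0.0], [-0.001, -0.0, -1.0]]
force: [1.5, -1.1, 3.0]
width: 49.9
```

```bash
python3 - <<'E'
from fit import *
s=env.sense(); print(s['t'],s['ee_pos'],s['width'],s['force'],s['wrist_torque'])
p,d,c=snap('wrist','w3'); snap('scene','s3')
a=cv2.imread('pics/s3.png');cv2.imwrite('pics/s3c.png',cv2.resize(a[110:260,190:360],None,fx=4.4,fy=4,interpolation=2)[:600,:800])
W=allworld(d,c);p=[601.9,-8.3,.1333];dx=W-[p[0],p[1],0]; 
C,S=np.cos(p[2]),np.sin(p[2]);X=C*dx[...,0]+S*dx[...,1];Y=-S*dx[...,0]+C*dx[...,1];Z=W[...,2]
def g(x0,x1,y0,y1,zm):
    m=(X>x0)&(X<x1)&(Y>y0)&(Y<y1)&(Z<zm)&(d>0); return m.sum(),np.median(Z[m]).round(1) if m.any() else None
print('deck',g(-130,-118,-20,20,40))
for y in range(42,84,6): print(y,g(-128,-120,y,y+6,45))
E
```

```text
3.8 [493.66228689   8.75521383 191.52999428] 49.90064083631332 [ 1.50918824 -1.10311254  3.00196903] [-0.2415898  -0.19073929 -0.04682491]
deck (np.int64(1380), np.float64(14.1))
42 (np.int64(175), np.float64(24.6))
48 (np.int64(142), np.float64(21.3))
54 (np.int64(151), np.float64(20.3))
60 (np.int64(163), np.float64(21.3))
66 (np.int64(172), np.float64(22.9))
72 (np.int64(188), np.float64(23.8))
78 (np.int64(84), np.float64(24.5))
```

View pics/w3.png

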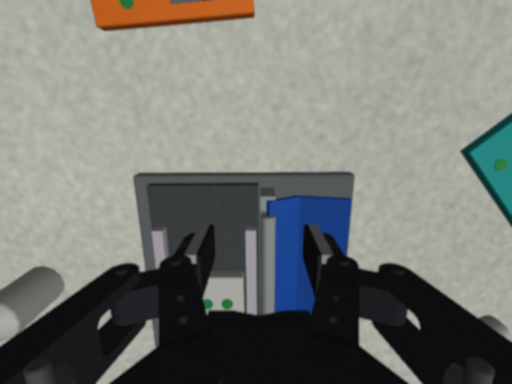

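View pics/s3c.png

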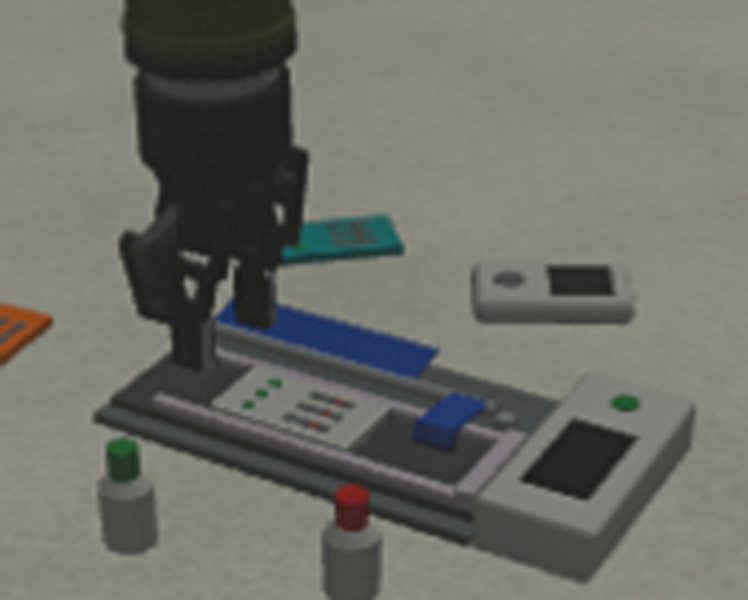

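Call:
servo_tool(increments=[{"translation":[0,0,2],"roll":0,"gripper":50},{"translation":[0,0,4],"roll":0,"gripper":50},{"translation":[0,0,5],"roll":0,"gripper":50},{"translation":[0,0,5],"roll":0,"gripper":50},{"translation":[0,0,5],"roll":0,"gripper":50}])

```text
t: 4.32
ee_pos: [493.6, 8.2, 187.0]
eef_rot: [[-0.991, -0.132, 0.001], [-0.132, 0.991, -0.001], [-0.001, -0.001, -1.0]]
force: [1.6, -4.6, 7.9]
width: 49.7
```

```bash
cat > chk.py <<'E'
from fit import *
import sys
n=sys.argv[1]
s=env.sense(); print(s['t'],s['ee_pos'],s['width'],s['force'],s['wrist_torque'])
p,d,c=snap('wrist','w'+n); snap('scene','s'+n)
a=cv2.imread(f'pics/s{n}.png');cv2.imwrite(f'pics/s{n}c.png',cv2.resize(a[110:260,190:360],None,fx=4.4,fy=4,interpolation=2)[:600,:800])
W=allworld(d,c);p=[601.9,-8.3,.1333];dx=W-[p[0],p[1],0]; 
C,S=np.cos(p[2]),np.sin(p[2]);X=C*dx[...,0]+S*dx[...,1];Y=-S*dx[...,0]+C*dx[...,1];Z=W[...,2]
e=np.array(s['ee_pos'])-[p[0],p[1],0]; print('tool in cradle',C*e[0]+S*e[1],-S*e[0]+C*e[1],'yaw',np.arctan2(-s['eef_rot'][0][1],s['eef_rot'][1][1]))
def g(x0,x1,y0,y1,zm):
    m=(X>x0)&(X<x1)&(Y>y0)&(Y<y1)&(Z<zm)&(d>0); return m.sum(),np.median(Z[m]).round(1) if m.any() else None
print('deck',g(-130,-118,-20,20,40))
for y in range(42,84,6): print(y,g(-128,-120,y,y+6,45))
E
python3 chk.py 4
```

```text
4.3167 [493.63564379   8.18907292 186.9883116 ] 49.689237243232235 [ 1.59694849 -4.57100683  7.85832128] [-0.93922628 -0.19465532  0.04272109]
tool in cradle -105.11242104352576 30.731731057591297 yaw 0.131922903098328
deck (np.int64(1452), np.float64(14.1))
42 (np.int64(156), np.float64(22.5))
48 (np.int64(142), np.float64(17.8))
54 (np.int64(148), np.float64(16.9))
60 (np.int64(156), np.float64(17.1))
66 (np.int64(146), np.float64(17.2))
72 (np.int64(157), np.float64(17.4))
78 (np.int64(65), np.float64(8.6))
```

View pics/s4c.png

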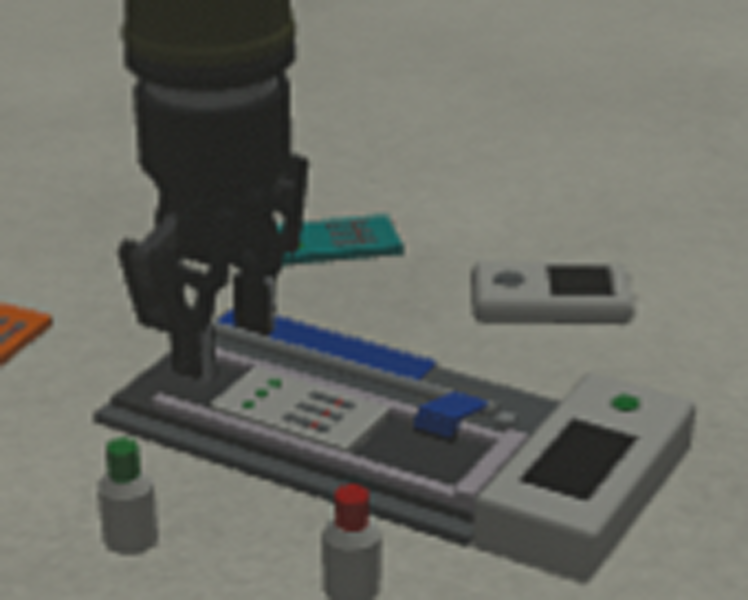

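The paddle is nearly level (17 mm high, joint about 0.34) and the jaw is raised at crop (450,415). The lane finger is behind the cassette, so I'll start pushing.

Call:
servo_tool(increments=[{"translation":[-2,0,0],"roll":0,"gripper":50},{"translation":[-6,0,0],"roll":0,"gripper":50},{"translation":[-11,0,0],"roll":0,"gripper":50},{"translation":[-15,0,0],"roll":0,"gripper":50},{"translation":[-19,0,0],"roll":0,"gripper":50},{"translation":[-23,0,0],"roll":0,"gripper":50},{"translation":[-27,0,0],"roll":0,"gripper":50},{"translation":[-31,0,0],"roll":0,"gripper":50},{"translation":[-35,0,0],"roll":0,"gripper":50},{"translation":[-38,0,0],"roll":0,"gripper":50},{"translation":[-40,0,0],"roll":0,"gripper":50},{"translation":[-40,0,0],"roll":0,"gripper":50}])

```text
t: 5.42
ee_pos: [532.1, 14.9, 186.4]
eef_rot: [[-0.991, -0.134, -0.003], [-0.134, 0.991, 0.0], [0.003, 0.001, -1.0]]
force: [-2.3, -0.7, 5.5]
width: 50.0
```

```bash
python3 chk.py 5
```

```text
5.4167 [532.07044477  14.86636938 186.35694868] 49.96628181681451 [-2.25138066 -0.6996774   5.49607635] [0.14398027 0.58392082 0.07836883]
tool in cradle -66.13113661482811 32.24159152806062 yaw 0.13393874431811023
deck (np.int64(1817), np.float64(14.0))
42 (np.int64(182), np.float64(22.3))
48 (np.int64(179), np.float64(17.1))
54 (np.int64(188), np.float64(16.1))
60 (np.int64(186), np.float64(16.1))
66 (np.int64(184), np.float64(15.9))
72 (np.int64(189), np.float64(15.9))
78 (np.int64(100), np.float64(8.3))
```

View pics/s5c.png

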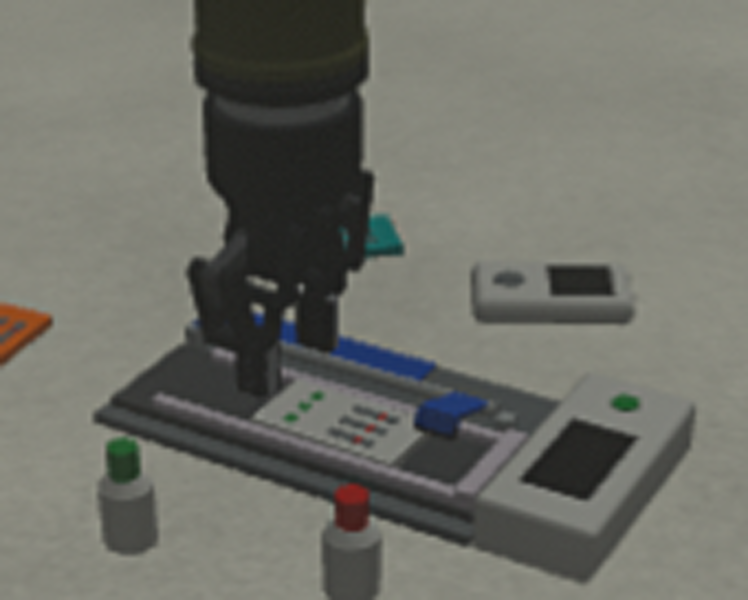

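View pics/w5.png

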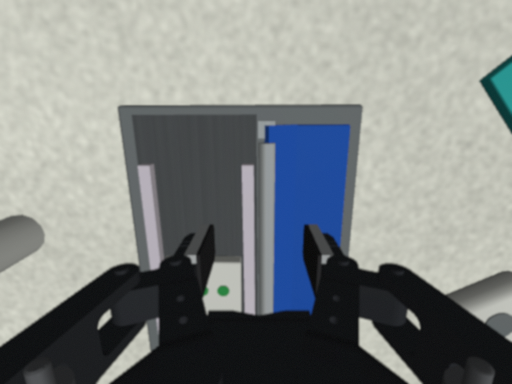

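The cassette is sliding flat in the lane, with its front edge just short of the raised jaw, and the paddle is still fully down. I'll keep pushing.

Call:
servo_tool(increments=[{"translation":[-2,0,0],"roll":0,"gripper":50},{"translation":[-5,0,0],"roll":0,"gripper":50},{"translation":[-9,0,0],"roll":0,"gripper":50},{"translation":[-13,0,0],"roll":0,"gripper":50},{"translation":[-17,0,0],"roll":0,"gripper":50},{"translation":[-20,0,0],"roll":0,"gripper":50},{"translation":[-23,0,0],"roll":0,"gripper":50},{"translation":[-26,0,0],"roll":0,"gripper":50},{"translation":[-28,0,0],"roll":0,"gripper":50},{"translation":[-30,0,0],"roll":0,"gripper":50},{"translation":[-31,0,0],"roll":0,"gripper":50},{"translation":[-31,0,0],"roll":0,"gripper":50}])

```text
t: 6.52
ee_pos: [564.1, 18.6, 186.7]
eef_rot: [[-0.991, -0.133, 0.001], [-0.133, 0.991, 0.0], [-0.001, -0.0, -1.0]]
force: [-2.7, -0.3, 4.7]
width: 50.1
```

```bash
python3 chk.py 6
```

```text
6.5167 [564.07823529  18.58383351 186.717019  ] 50.14696119508599 [-2.74535609 -0.34239583  4.73091509] [0.09245168 0.59753909 0.08490501]
tool in cradle -33.913224974527765 31.672062803416853 yaw 0.13317612547732904
deck (np.int64(2197), np.float64(14.1))
42 (np.int64(229), np.float64(22.4))
48 (np.int64(217), np.float64(17.2))
54 (np.int64(229), np.float64(16.4))
60 (np.int64(228), np.float64(16.5))
66 (np.int64(226), np.float64(16.5))
72 (np.int64(230), np.float64(16.5))
78 (np.int64(115), np.float64(8.3))
```

View pics/s6c.png

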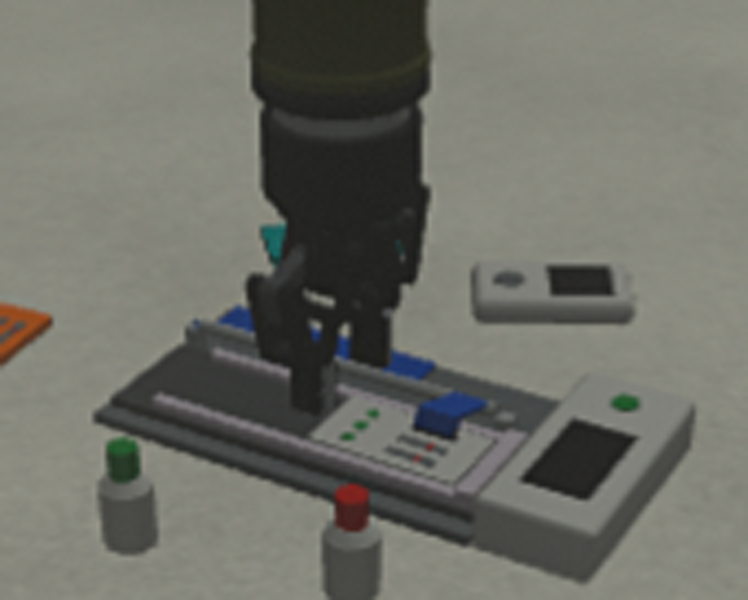

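The cassette is under the raised jaw with a thin dark gap left before the stop, near crop (490,470). I'll do the last millimetres slowly and watch the force.

Call:
servo_tool(increments=[{"translation":[-1,0,0],"roll":0,"gripper":50},{"translation":[-2,0,0],"roll":0,"gripper":50},{"translation":[-3,0,0],"roll":0,"gripper":50},{"translation":[-3,0,0],"roll":0,"gripper":50},{"translation":[-3,0,0],"roll":0,"gripper":50}])

```text
t: 7.03
ee_pos: [566.6, 18.9, 186.7]
eef_rot: [[-0.991, -0.133, -0.0], [-0.133, 0.991, -0.0], [0.0, -0.0, -1.0]]
force: [-3.4, 0.2, 5.3]
width: 50.0
```

Call:
servo_tool(increments=[{"translation":[-1,0,0],"roll":0,"gripper":50},{"translation":[-1.5,0,0],"roll":0,"gripper":50},{"translation":[-1.5,0,0],"roll":0,"gripper":50},{"translation":[-1.5,0,0],"roll":0,"gripper":50}])

```text
t: 7.37
ee_pos: [567.6, 19.0, 186.6]
eef_rot: [[-0.991, -0.132, -0.001], [-0.132, 0.991, -0.0], [0.001, -0.0, -1.0]]
force: [-4.3, -0.7, 5.9]
width: 50.3
```

```bash
python3 chk.py 7; python3 - <<'E'
import cv2
a=cv2.imread('pics/s7.png');cv2.imwrite('pics/s7d.png',cv2.resize(a[185:255,250:350],None,fx=8,fy=8,interpolation=2))
E
```

```text
7.3667 [567.64385059  19.0248292  186.603637  ] 50.288745167887946 [-4.31873316 -0.73319654  5.92298871] [-0.08932332  0.98414192  0.0450685 ]
tool in cradle -30.320630515299126 31.635256095941973 yaw 0.1328806027262939
deck (np.int64(2253), np.float64(14.0))
42 (np.int64(235), np.float64(22.4))
48 (np.int64(221), np.float64(17.1))
54 (np.int64(229), np.float64(16.2))
60 (np.int64(234), np.float64(16.3))
66 (np.int64(233), np.float64(16.3))
72 (np.int64(242), np.float64(16.3))
78 (np.int64(108), np.float64(8.1))
```

View pics/s7d.png

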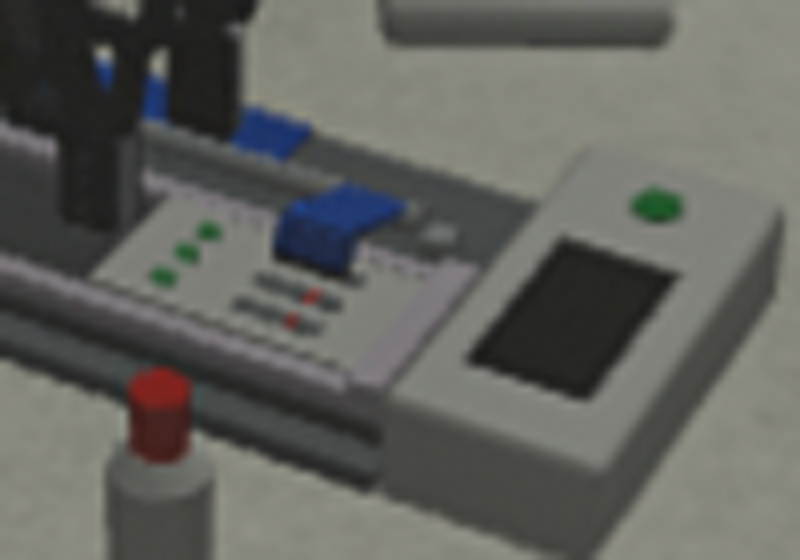

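Call:
servo_tool(increments=[{"translation":[-1,0,0],"roll":0,"gripper":50},{"translation":[-2,0,0],"roll":0,"gripper":50},{"translation":[-2,0,0],"roll":0,"gripper":50},{"translation":[-2,0,0],"roll":0,"gripper":50}])

```text
t: 7.8
ee_pos: [568.4, 19.1, 186.4]
eef_rot: [[-0.991, -0.132, -0.005], [-0.132, 0.991, -0.001], [0.005, -0.0, -1.0]]
force: [-8.5, -0.4, 9.9]
width: 50.0
```

Call:
servo_tool(increments=[{"translation":[0,0,0],"roll":0,"gripper":50},{"translation":[1,0,0],"roll":0,"gripper":50},{"translation":[3,0,0],"roll":0,"gripper":50},{"translation":[5,0,0],"roll":0,"gripper":50},{"translation":[6,0,0],"roll":0,"gripper":50},{"translation":[6,0,0],"roll":0,"gripper":50}])

```text
t: 8.3
ee_pos: [565.3, 18.8, 187.2]
eef_rot: [[-0.991, -0.133, 0.003], [-0.133, 0.991, 0.001], [-0.003, 0.0, -1.0]]
force: [2.2, -0.6, 4.7]
width: 50.2
```

```bash
python3 chk.py 8; python3 - <<'E'
import cv2
a=cv2.imread('pics/s8.png');cv2.imwrite('pics/s8d.png',cv2.resize(a[185:255,250:350],None,fx=8,fy=8,interpolation=2))
E
```

```text
8.3 [565.27711179  18.80088988 187.24006777] 50.18653518556401 [ 2.22267625 -0.61346234  4.70456316] [ 0.249193   -0.60858336 -0.07607653]
tool in cradle -32.69613606123981 31.727856220170366 yaw 0.13318864008972167
deck (np.int64(2252), np.float64(14.1))
42 (np.int64(229), np.float64(22.8))
48 (np.int64(216), np.float64(17.9))
54 (np.int64(226), np.float64(16.8))
60 (np.int64(235), np.float64(17.0))
66 (np.int64(236), np.float64(17.2))
72 (np.int64(239), np.float64(17.3))
78 (np.int64(101), np.float64(8.6))
```

View pics/s8d.png

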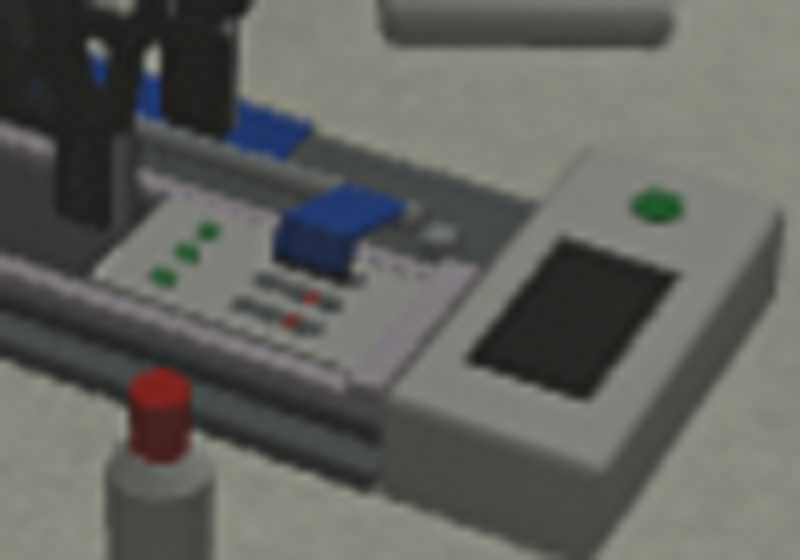

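The finger is now clear of the cassette, which stayed against the stop with the paddle still down. Next I'll lift clear.

Call:
servo_tool(increments=[{"translation":[0,0,-3],"roll":0,"gripper":50},{"translation":[0,0,-8],"roll":0,"gripper":50},{"translation":[0,0,-16],"roll":0,"gripper":50},{"translation":[0,0,-28],"roll":0,"gripper":50},{"translation":[0,0,-45],"roll":0,"gripper":50},{"translation":[0,0,-65],"roll":0,"gripper":50},{"translation":[0,0,-85],"roll":0,"gripper":50},{"translation":[0,0,-105],"roll":0,"gripper":50},{"translation":[0,0,-125],"roll":0,"gripper":50},{"translation":[0,0,-140],"roll":0,"gripper":50},{"translation":[0,0,-150],"roll":0,"gripper":50},{"translation":[0,0,-150],"roll":0,"gripper":50}])

```text
t: 9.4
ee_pos: [564.2, 18.5, 338.8]
eef_rot: [[-0.991, -0.133, 0.002], [-0.133, 0.991, -0.0], [-0.002, -0.0, -1.0]]
force: [0.4, -0.4, 0.0]
width: 49.9
```

Call:
servo_tool(increments=[{"translation":[10,10,0],"roll":0,"gripper":50},{"translation":[25,30,0],"roll":0,"gripper":50},{"translation":[40,55,0],"roll":0,"gripper":50},{"translation":[55,80,0],"roll":0,"gripper":50},{"translation":[65,105,0],"roll":0,"gripper":50},{"translation":[75,130,0],"roll":0,"gripper":50},{"translation":[80,155,0],"roll":0,"gripper":50},{"translation":[80,180,0],"roll":0,"gripper":50},{"translation":[80,205,0],"roll":0,"gripper":50},{"translation":[80,225,0],"roll":0,"gripper":50},{"translation":[80,230,0],"roll":0,"gripper":50},{"translation":[80,230,0],"roll":0,"gripper":50}])

```text
t: 10.4
ee_pos: [453.6, 237.2, 335.7]
eef_rot: [[-0.991, -0.136, -0.002], [-0.136, 0.991, -0.0], [0.002, -0.0, -1.0]]
force: [0.3, -0.1, -0.4]
width: 49.7
```

```bash
python3 - <<'E'
from fit import *
s=env.sense();print(s['t'],s['ee_pos'],s['force'])
snap('top','top9');snap('scene','s9')
a=cv2.imread('pics/top9.png');cv2.imwrite('pics/top9d.png',cv2.resize(a[95:260,200:310],None,fx=3.6,fy=3.6,interpolation=2)[:600,:800])
cv2.imwrite('pics/top9e.png',cv2.resize(a[125:200,230:300],None,fx=8,fy=8,interpolation=2))
a=cv2.imread('pics/s9.png');cv2.imwrite('pics/s9d.png',cv2.resize(a[165:255,205:350],None,fx=5.5,fy=5.5,interpolation=2))
E
```

```text
10.4 [453.56952549 237.20419831 335.72199167] [ 0.2892395  -0.13525147 -0.36212755]
```

View pics/top9e.png

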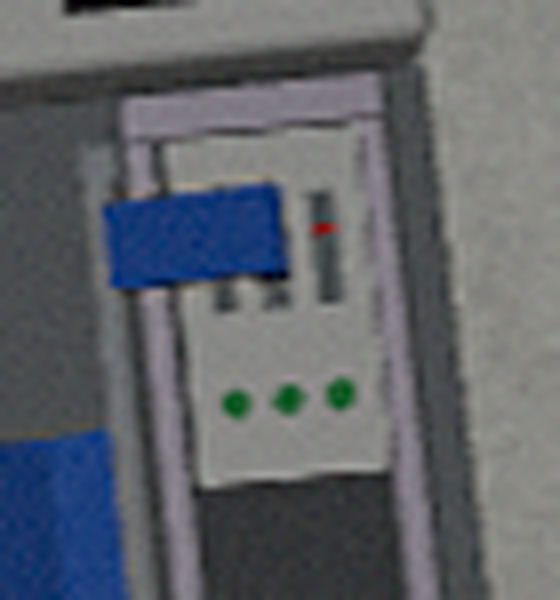

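View pics/s9d.png

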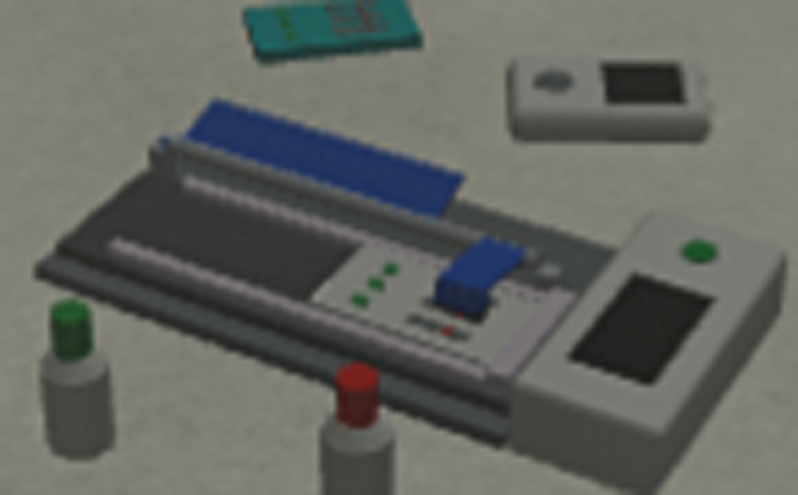

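View pics/top9d.png

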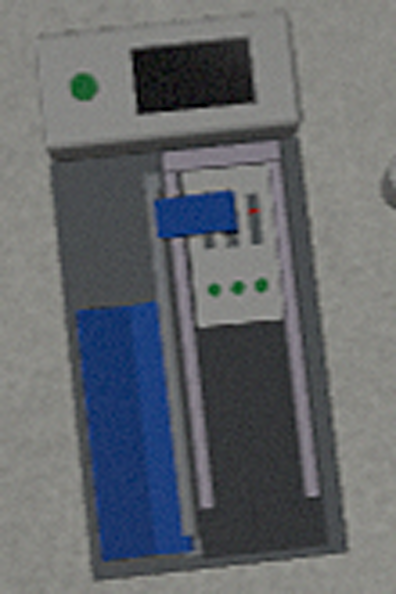

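```bash
python3 - <<'E'
from fit import *
z=np.load('pics/top9.npz'); c={k:z[k] for k in z.files}; d=z['d']; W=allworld(d,c)
p=[601.95,-9.29,.1333]
print('predicted home rear corners',proj(tf(p,[[-20,22,22],[-20,-22,22]]),c).round(1).tolist(),'seen',(np.array([(205,488),(388,472)])/8+[229.56,124.56]).round(1).tolist())
print('2mm short',proj(tf(p,[[-22,22,22],[-22,-22,22]]),c).round(1).tolist())
dx=W-[p[0],p[1],0];C,S=np.cos(p[2]),np.sin(p[2]);X=C*dx[...,0]+S*dx[...,1];Y=-S*dx[...,0]+C*dx[...,1];Z=W[...,2]
m=(X>-125)&(X<-10)&(Y>53)&(Y<76)&(Z>8)&(d>0); print('paddle slope',np.arctan(np.polyfit(Y[m],Z[m],1)[0]))
z0=np.load('pics/top0.npz');W0=allworld(z0['d'],c);dx=W0-[p[0],p[1],0];Y=-S*dx[...,0]+C*dx[...,1];X=C*dx[...,0]+S*dx[...,1];Z=W0[...,2]
m=(X>-125)&(X<-10)&(Y>53)&(Y<76)&(Z>8)&(z0['d']>0); print('rest slope',np.arctan(np.polyfit(Y[m],Z[m],1)[0]))
m=(abs(z0['p'].astype(int)-z['p']).max(-1)>60); print('changed px outside cradle', [(u,v) for v,u in np.argwhere(m) if not(205<u<300 and 95<v<260)][:20])
E
```

```text
predicted home rear corners [[254.3, 186.1], [278.6, 183.6]] seen [[255.2, 185.6], [278.1, 183.6]]
2mm short [[254.5, 187.2], [278.7, 184.7]]
paddle slope 0.2147224110992105
rest slope 0.3493850975115067
changed px outside cradle [(np.int64(21), np.int64(227)), (np.int64(22), np.int64(227)), (np.int64(23), np.int64(227)), (np.int64(25), np.int64(227)), (np.int64(27), np.int64(227)), (np.int64(14), np.int64(228)), (np.int64(15), np.int64(228)), (np.int64(16), np.int64(228)), (np.int64(17), np.int64(228)), (np.int64(18), np.int64(228)), (np.int64(19), np.int64(228)), (np.int64(20), np.int64(228)), (np.int64(21), np.int64(228)), (np.int64(22), np.int64(228)), (np.int64(23), np.int64(228)), (np.int64(24), np.int64(228)), (np.int64(25), np.int64(228)), (np.int64(26), np.int64(228)), (np.int64(27), np.int64(228)), (np.int64(28), np.int64(228))]
```

The cassette's rear corners are within 1 px of the predicted home position. The paddle slope puts the clip at about 0.135, so the jaw is resting on the cassette. The first changed pixels outside the cradle are at the far left edge (around (21,228)), where the arm is now parked. I'm handing it in.

```bash
python3 -c "
from station import env
print(env.finish_job(), env.sense()['t'])"
```

```text
the job is handed in; nothing more can be done
the job is handed in; nothing more can be done
```

The wide white cassette is loaded against the stop, with the jaw closed on top of it. I handed the job in after about 10.4 s on the robot's clock, and no verdict was reported.

**What I did:** One fingertip held the paddle nearly level while the other pushed the cassette about 60 mm under the open jaw. I stopped when the push force rose to about 8.5 N at the stop. I then backed the finger off about 3 mm with the paddle still down, lifted so the jaw closed, and moved clear.

**Last checks:**
- **Cassette position:** its rear corners were within 1 px of the predicted home position, and about 1 px is 2 mm.
- **Jaw:** the paddle slope went from 0.349 rad at rest to 0.215 rad, so the clip is at about 0.135 rad. That matches the jaw resting on the cassette.
- **Arm:** the force on it had returned to about zero.
- **Bystanders:** the bottles and the meter look unmoved in the last camera views. I did not measure the positions of any bystander, and the printed list of changed pixels was cut short, so it does not fully rule out movement.

**Disagreement:** the top and wrist cameras differed by about 2 mm across the lane. I used a value about halfway between them, well inside the lane's clearance.

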